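# Nest the mixing pots in the trough and swing the keeper shut

## Task

Two black mixing pots lie on their sides in the V-shaped wooden trough. Push the pot nearer the open end, foot first, fully into the other one so that they nest, leaving both lying in the trough, then swing the metal keeper bar shut across the trough behind them. Leave the tin, the brush and the wire spool where they are.

Things in the scene. Friction and masses are not known exactly. Their poses are not given: they have to be found in the camera images.
- trough: V-shaped plywood trough fixed to the bench. Origin on the bench under the valley; x runs along the valley from the open end (x = -150 mm) to the end stop, z up. The V faces slope at 45 degrees, z = 8 mm + |y| from x = 22 mm to the stop, 6.5 mm higher on the entry half; they end at |y| = 34 mm, 42 mm (entry half 49 mm) up. Backs and feet reach |y| = 52 mm.
- stop_face (a point): Middle of the end stop's inner face, at x = 135 mm, z = 46 mm in the trough's frame; the stop is a board 100 mm wide and 90 mm high, leaning back 14 degrees to match the foot of a lying pot.
- pot_back: Black tapered round pot nearer the stop, lying on its side, mouth to the open end. 85 mm tall, rim 84 mm across, wall 3.5 mm, 10 degrees taper a side; foot 42 mm across, its edge sloping out to 58 mm in the first 12 mm. Raised inner floor: a fully nested pot sits 34 mm further out along the axis. Origin: centre of the underside; z along the axis to the mouth. 130 g.
- pot_front: Identical pot nearer the open end, same attitude and axes: the one to push. It is light: pushed high on the rim, or with fingers poking inside the mouth, it tips and jams on the rim of the other; pushed on both sides of the rim at or just below mid-height it slides straight in.
- pot_front_rim (a point): Centre of the front pot's mouth, 85 mm along its axis. As the pot lies in the V its axis rises 14 degrees towards the mouth, this point is 73 mm above the bench, the rim's top 114 mm (also once nested), and the rim's lowest part reaches 10 mm nearer the open end than this point.
- keeper (a joint): Angle of the keeper bar about its upright pivot: 0 shut (across the trough, along the trough's +y), growing as it swings to the open end, 1.57 when it lies beside the trough; stop at 2.1. Stays where left. Aluminium bar reaching 140 mm from the pivot, 12 mm thick, from 53 to 79 mm above the bench. Shut, it passes about 14 mm behind the rim of the nested pots.
- keeper_pivot (a point): Pivot axis of the keeper at the bar's mid-height, at x = -6, y = -85 mm in the trough's frame.
- keeper_tip (a point): Free end of the keeper bar, mid-height, 140 mm from the pivot axis.
- glue_tin: Bystander: closed metal tin, 80 mm across, 110 mm high, origin under its centre.
- brush: Bystander: brush, 190 mm long, lying along its x.
- wire_spool: Bystander: copper wire spool, 80 mm across, 50 mm high, origin under its centre.
Not all that is in view belongs to the job. Leave any yellow look-alike of the pot_front alone.

How it is judged (in metres and radians):
On the way, in this order (a step that is already met when the one before it is completed fails the run):
1. the front pot is fully nested in the back pot (z of pot_front in the frame of pot_back between 0.028 and 0.043 m and x of pot_front in the frame of pot_back between -0.008 and 0.008 m and y of pot_front in the frame of pot_back between -0.008 and 0.008 m and angle between the z axis of pot_front and the z axis of pot_back, either way round below 0.12 rad), for 0.2 s.
2. the keeper bar is swung shut behind them (value of joint keeper below 0.12 rad), for 0.2 s.
At the end, for the whole second after the job is handed in: Front pot nested in the back pot (feet 28-43 mm apart along the axis, 8 mm off it at most, axes within 0.12 rad); back pot lying in the trough by the stop (foot at x 100-150 mm, |y| under 15 mm, z under 65 mm); keeper within 0.12 rad of shut; pots at rest (all of step 1 and x of pot_back in the frame of trough between 0.1 and 0.15 m and y of pot_back in the frame of trough between -0.015 and 0.015 m and z of pot_back in the frame of trough below 0.065 m and value of joint keeper below 0.12 rad and linear speed of each of pot_front, pot_back below 0.02 m/s); the robot touches nothing.
It fails at once if the glue tin is moved more than 30 mm (distance of glue_tin from where it was at the start of the episode above 0.03 m).
It fails at once if the brush is moved more than 30 mm (distance of brush from where it was at the start of the episode above 0.03 m).
It fails at once if the wire spool is moved more than 30 mm (distance of wire_spool from where it was at the start of the episode above 0.03 m).
It also fails if it takes over 51 s, if anything falls off the work surface, if the arm or the gripper's body presses on something with over 40 N, if the wrist force passes 120 N, or if a joint passes its speed limit or range.

## Robot

A 7-joint arm with a two-finger parallel gripper is mounted at the origin on the work surface. World frame = base frame: x ahead of the robot, y to its left, z up, the work surface at z = 0. Lengths are in m, angles in degrees, forces in N, time in s.
With the tool pointing down it reaches from about 0.375 to 0.925 m from the base axis. Payload 3.1 kg.
Tool frame: the origin (TCP) lies at the very end of the fingers, on their centre line; the grasp point (between the pads) lies 19 mm behind it; x points along the fingers, y is the direction in which the jaws open and shut, and the axes are right-handed (so a half turn about x gives the same grasp; the last joint's range is limited). The gripper opens to 85 mm and grips with 20 to 120 N. Pads are 22 mm wide; open, the fingers measure 114 mm over their backs; the gripper's body (76 mm by 85 mm) begins 54 mm behind the grasp point. The pads swing forward as they close: fully open they stand 13 mm farther back than shut.
Start: joints at [57.88, 21.939, 2.515, 91.553, -1.026, 66.532, -2.859], TCP at [0.29, -0.582, 0.231] pointing down, gripper open.
Joint ranges: [-149.38, 149.38], [-23.57, 123.04], [-84.95, 90], [0, 143.3], [-89.99, 269.99], [3.08, 112.72], [-163.45, 163.45]. Speed limits (degrees/s): [159.86, 159.86, 180, 180, 180, 180, 180].

## Interface

Orientations are given as [roll, pitch, yaw] about the fixed x, y, z axes, in that order (R = Rz(yaw) Ry(pitch) Rx(roll)).
In Python, from workcell import r gives the robot as it stands.
- The arm moves only by the tool drive_tool, never from a script. Its argument "steps" is a list of rows, each a list of 3 entries, a list of its own where there are three numbers: the turn, a rotation vector about the tool's x, y, z in rad, then the shift along the tool's x, y, z in m, then the closure, from -1 (fully open) to 1 (shut). In form: [[[rx, ry, rz], [x, y, z], jaw], ...]. A call has 1 to 10 rows; each row is the pose to reach, as a shift and turn from the pose measured when the call began, along the tool's axes at that moment; what a row does not reach only later rows make up. A row lasts 1/10 s, in which the tool goes at most 50 mm and 8.59 degrees, less where a joint would pass 70% of its speed; a pose out of reach is approached as far as the arm can. A call with a gripper value outside its range is refused whole. The fingers move at their own pace and stop on an object; "squeeze" is the grip in N (left out, the last holds). Time passes only in rows, so rows that repeat a pose let the fingers close. It gives the time, the measured TCP pose, the force and the opening at its end, in the units of the state.
- r.get_state(): the state, without advancing time (a new reading comes with each control period).
- r.snapshot(name): name is "scene" or "top"; returns a dict with "frame" (400x640x3 uint8, red, green, blue), "z_map" (400x640 float32, m along the optical axis (not along the pixel's ray), 0 where there is no reading), "vertical_fov" (degrees; the focal length in pixels is half the picture's height over the tangent of half this angle, whatever the lens; pixels are square), "cx", "cy" (the principal point, pixels), "distortion" ([k1, k2, p1, p2, k3] as OpenCV has them; the pictures are not rectified), "cam_to_world" (4x4, takes a point from camera to world coordinates). Camera axes: x right, y down, z forward; pixel columns grow to the right and rows downward; lengths in m; the calibration is good to about 2 mm. A picture is of the moment at which its call begins.
- r.finish_job(): hands the job in, once; it reports no verdict.
The state is a dict: "time": time; "joint_positions": joint angles; "joint_velocities": joint speeds; "effort": joint torques, N m; "position": TCP position; "eef_rot": TCP orientation; "ft_force": force on the tool from outside, world axes, zero at the start; "moment": the same for the moment, N m; "grip_width": finger opening in m.
Only numpy, scipy, OpenCV 4.12 (cv2) and the standard library are available. Lean on these libraries where they do the work, as an engineer would, in place of code of your own. Each camera call takes 0.05 s, during which the arm holds its last target.

## Working session

There is one attempt and no reset: what is moved stays moved. The work goes in short steps, Python scripts to look and compute and a tool call to move; the robot and the scene stay as the last step left them, time stands still between calls to the robot, and variables do not carry over. Pictures are saved under pics/ and viewed, and the job is handed in when it is done.

Besides the shell and the picture viewer there is one more tool, called by a JSON object that holds its "fn" and its "kwargs". drive_tool: Moves the arm, as the interface text tells. Its arguments: {"type":"object","properties":{"steps":{"type":"array"},"squeeze":{"type":"number"}},"required":["steps"]}

```bash
ls; mkdir -p pics; cat > h.py <<'E'
import numpy as np,cv2,pickle
from workcell import r
def snap(n,f):
    s=r.snapshot(n); pickle.dump(s,open(f+'.pkl','wb')); cv2.imwrite(f'pics/{f}.png',cv2.cvtColor(s['frame'],cv2.COLOR_RGB2BGR)); return s
def K(s):
    f=200/np.tan(np.radians(s['vertical_fov'])/2); return np.array([[f,0,s['cx']],[0,f,s['cy']],[0,0,1.]])
def cloud(s):
    h,w=s['z_map'].shape; u,v=np.meshgrid(np.arange(w),np.arange(h))
    p=cv2.undistortPoints(np.stack([u,v],-1).reshape(-1,1,2).astype(float),K(s),np.array(s['distortion'])).reshape(h,w,2)
    z=s['z_map'].astype(float); P=np.dstack([p[...,0]*z,p[...,1]*z,z,np.ones_like(z)])@np.array(s['cam_to_world']).T
    P=P[...,:3]; P[z==0]=np.nan; return P
E
python3 - <<'E'
from h import *
print(r.get_state())
for n in('scene','top'):
    s=snap(n,n+'0'); print(s['vertical_fov'],s['cx'],s['cy'],s['distortion'],np.round(s['cam_to_world'],3))
E
```

```text
pics
{'time': 0.0, 'joint_positions': array([57.88082957, 21.99324697,  2.51200164, 91.64878334, -1.02564959,
       66.53037647, -2.85946877]), 'joint_velocities': array([-0.03440146,  0.01108489,  0.01088396,  0.11529071,  0.01944149,
       -0.00069618,  0.00614745]), 'effort': array([ 1.38840321e-06, -4.33459461e+01,  1.02450494e+00, -2.49513406e+01,
        1.04837414e-02,  1.12588325e-02,  6.65211033e-06]), 'position': array([ 0.28976072, -0.58079687,  0.22987508]), 'eef_rot': array([-86.8501365 ,  89.85008811, 119.66918148]), 'ft_force': array([ 0.08555664, -0.56501041, -0.46222746]), 'moment': array([0.0175471 , 0.00251183, 0.02799137]), 'grip_width': 0.08573289449768896}
49.64426256493953 322.35937597377693 194.42698775994157 [-0.00258505  0.          0.          0.          0.        ] [[ 0.878  0.316 -0.359  0.986]
 [ 0.478 -0.544  0.69  -0.968]
 [ 0.023 -0.777 -0.629  0.969]
 [ 0.     0.     0.     1.   ]]
54.539226385154954 316.669325965259 194.49187394349835 [-0.03443945  0.          0.          0.          0.        ] [[ 0.007 -0.991  0.133  0.313]
 [-1.    -0.006  0.011  0.014]
 [-0.01  -0.133 -0.991  1.308]
 [ 0.     0.     0.     1.   ]]
```

View pics/scene0.png

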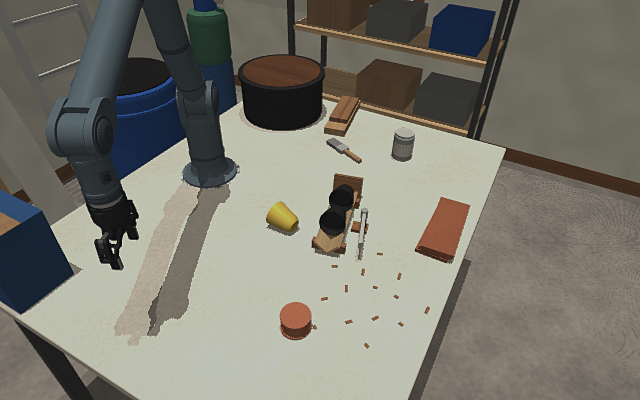

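View pics/top0.png

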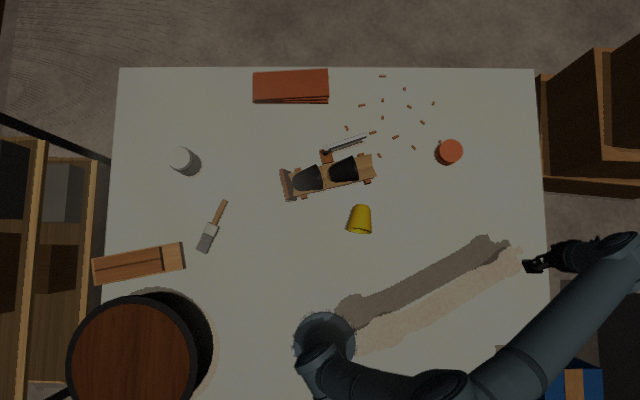

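The top view shows the trough around (330,175). Its stop is on the left at (287,185) and its open end on the right at (375,165). The keeper pivot is near (325,155) with the bar lying open towards (368,137). The yellow decoy is at (360,220), the spool at (450,152), the tin at (182,160) and the brush at (213,225).

```bash
python3 - <<'E'
from h import *
for n in('top0','scene0'):
    s=pickle.load(open(n+'.pkl','rb')); P=cloud(s)
    np.save(n+'.npy',P)
    if n=='top0':
        for nm,(u,v) in dict(tr=(330,175),stop=(284,183),op=(376,165),piv=(325,155),tip=(368,135),yel=(360,220),sp=(450,150),tin=(180,158),br=(213,225)).items(): print(nm,np.round(P[v,u],3))
        fr=s['frame'][120:215,265:395]; cv2.imwrite('pics/topz.png',cv2.resize(cv2.cvtColor(fr,cv2.COLOR_RGB2BGR),None,fx=6,fy=6,interpolation=cv2.INTER_CUBIC))
    else:
        fr=s['frame'][160:265,290:390]; cv2.imwrite('pics/scz.png',cv2.resize(cv2.cvtColor(fr,cv2.COLOR_RGB2BGR),None,fx=5.5,fy=5.5,interpolation=cv2.INTER_CUBIC))
E
```

```text
tr [ 0.542 -0.015  0.076]
stop [0.514 0.132 0.083]
op [ 0.592 -0.175 -0.002]
piv [0.623 0.    0.011]
tip [ 0.697 -0.149  0.001]
yel [ 0.397 -0.111  0.071]
sp [ 0.634 -0.416  0.048]
tin [0.588 0.462 0.112]
br [0.381 0.374 0.017]
```

View pics/topz.png

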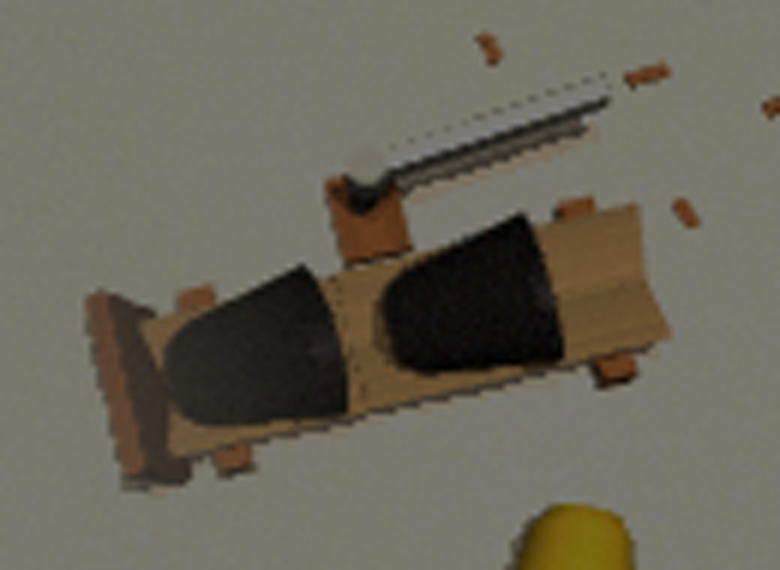

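View pics/scz.png

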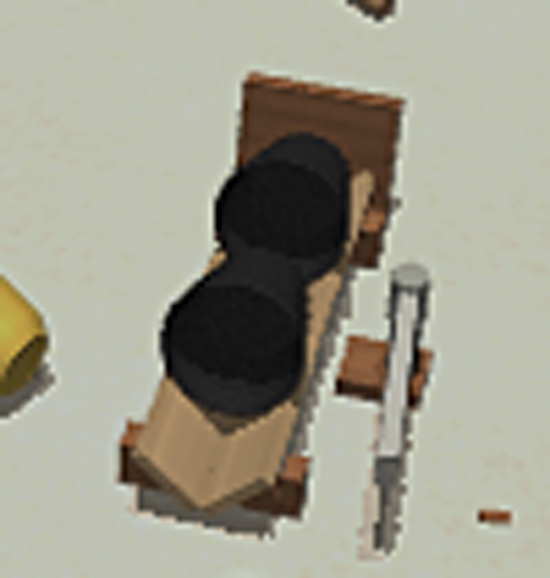

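```bash
cat > fit.py <<'E'
from h import *
from scipy.optimize import least_squares
pts=[];
for n in('top0','scene0'):
    P=np.load(n+'.npy'); s=pickle.load(open(n+'.pkl','rb')); hsv=cv2.cvtColor(s['frame'],cv2.COLOR_RGB2HSV)
    m=(hsv[...,1]>70)&(hsv[...,0]<25)&(P[...,0]>.45)&(P[...,0]<.65)&(P[...,1]>-.2)&(P[...,1]<.16)&(P[...,2]>.008)&(P[...,2]<.056)
    print(n,m.sum()); pts.append(P[m])
def tr(p,q):
    c,si=np.cos(p[2]),np.sin(p[2]); d=q[:,:2]-p[:2]; return d@np.array([[c,-si],[si,c]])
def res(p,q):
    t=tr(p,q); x,y=t.T
    z=np.where(x>22,8,14.5)/1000*0
    z=np.where(x>.022,.008,.0145)+abs(y)
    ok=(abs(y)<.034)&(abs(x)<.15)
    return np.where(ok,(q[:,2]-z-p[3])*.7,.02)
for q in pts+[np.vstack(pts)]:
    best=None
    for yaw in np.radians(np.arange(90,125,4)):
        for dx in(-.01,.0,.01):
            o=least_squares(res,[.55+dx,-.02,yaw,0],args=(q,),loss='soft_l1',f_scale=.002,diff_step=1e-4)
            if best is None or o.cost<best.cost: best=o
    p=best.x; e=res(p,q); print(np.round(p[:2],4),np.degrees(p[2]),p[3],best.cost,np.median(abs(e)))
p0=p
for n in('top0','scene0'):
    P=np.load(n+'.npy').reshape(-1,3); P=P[np.isfinite(P).all(1)]; t=tr(p0,P)
    T=np.c_[t,P[:,2]]
    a=T[(abs(T[:,1])<.06)&(T[:,0]>.1)&(T[:,0]<.2)&(T[:,2]>.06)&(T[:,2]<.1)]
    top=a[a[:,2]>.083]; print(n,'stop top x',np.percentile(top[:,0],[2,50,98]),'y',np.percentile(top[:,1],[2,50,98]), top[:,2].max())
    k=T[(T[:,1]<-.06)&(T[:,1]>-.14)&(abs(T[:,0])<.2)&(T[:,2]>.06)&(T[:,2]<.11)]
    print('keeper x',np.percentile(k[:,0],[1,50,99]),'y',np.percentile(k[:,1],[1,50,99]),'z',np.percentile(k[:,2],[1,50,99])); print(np.polyfit(k[:,0],k[:,1],1))
    o=T[(abs(T[:,1])<.03)&(T[:,0]<-.1)&(T[:,0]>-.2)&(T[:,2]>.012)]; print('open x',np.percentile(o[:,0],[1,5,50]))
    b=T[(abs(T[:,1])<.05)&(abs(T[:,0])<.15)&(T[:,2]>.098)&(T[:,2]<.13)]; 
    for lo,hi in((-.14,-.03),(-.03,.1)):
        g=b[(b[:,0]>lo)&(b[:,0]<hi)]; 
        if len(g): print('pot top',len(g),g[:,0].min(),np.percentile(g,[2,50,98],axis=0).round(3).tolist())
E
python3 fit.py
```

```text
top0 1145
scene0 906
[ 0.546 -0.018] 104.65066826764625 -0.0002059575386585513 0.01796259714183003 0.003782284349358172
[ 0.5587 -0.0193] 98.87615357069369 0.001673503251541396 0.014920725616705675 0.005757100534538671
[ 0.5538 -0.0221] 101.46930633217664 0.0008444190955530015 0.035579459971621735 0.00565866023810644
top0 stop top x [0.10113621 0.15797574 0.16699896] y [-0.03590864  0.00943217  0.05674515] 0.09147391138315042
keeper x [-0.13005711 -0.05257766  0.01624998] y [-0.10361899 -0.08785134 -0.07064378] z [0.06060209 0.07816303 0.08658919]
[ 0.14375982 -0.08022552]
open x [-0.14180438 -0.13895849 -0.12064227]
pot top 155 -0.06784355848255141 [[-0.066, -0.026, 0.099], [-0.053, 0.003, 0.104], [-0.034, 0.028, 0.115]]
pot top 79 -0.029975804277659692 [[-0.029, -0.017, 0.098], [0.063, 0.006, 0.101], [0.079, 0.03, 0.109]]
scene0 stop top x [0.10248658 0.1552796  0.16542536] y [-0.03549444  0.0072069   0.05680733] 0.0926445199535606
keeper x [-0.13482474 -0.05660091  0.01314853] y [-0.10461313 -0.0903782  -0.07172487] z [0.06153196 0.07996778 0.0874502 ]
[ 0.13783831 -0.08157716]
open x [-0.14426135 -0.14237381 -0.12606576]
pot top 76 -0.07243911959337937 [[-0.07, -0.027, 0.098], [-0.057, -0.002, 0.107], [-0.033, 0.03, 0.115]]
pot top 41 -0.029017624075505524 [[-0.028, -0.018, 0.098], [0.061, 0.003, 0.103], [0.077, 0.026, 0.11]]
```

```bash
python3 - <<'E'
from h import *
for n in('top0','scene0'):
    P=np.load(n+'.npy'); s=pickle.load(open(n+'.pkl','rb'))
    m=(abs(P[...,0]-.48)<.02)&(abs(P[...,1]+.0)<.04); print(n,'bench',np.nanmean(P[m][:,2]),np.nanstd(P[m][:,2]))
    # ortho height map relative bounding region
    q=P.reshape(-1,3); c=s['frame'].reshape(-1,3); k=(q[:,0]>.42)&(q[:,0]<.74)&(q[:,1]>-.24)&(q[:,1]<.18)
    q=q[k];c=c[k]
    W=np.zeros((160,210,3),np.uint8); H=np.zeros((160,210))-1
    for a,b in zip(q,c):
        i=int((.74-a[0])*500);j=int((.18-a[1])*500)
        if a[2]>H[i,j]: H[i,j]=a[2];W[i,j]=b[::-1]
    g=np.clip(H*2000,0,255).astype(np.uint8); g=cv2.applyColorMap(g,cv2.COLORMAP_JET); g[H<0]=0
    cv2.imwrite(f'pics/o_{n}.png',cv2.resize(np.vstack([W,g])[:, :],None,fx=1.85,fy=1.85,interpolation=cv2.INTER_NEAREST) )
E
```

```text
top0 bench 0.0035972243008842125 0.016303166297247863
scene0 bench 0.0032739047482596537 0.012187319071256987
```

View pics/o_top0.png

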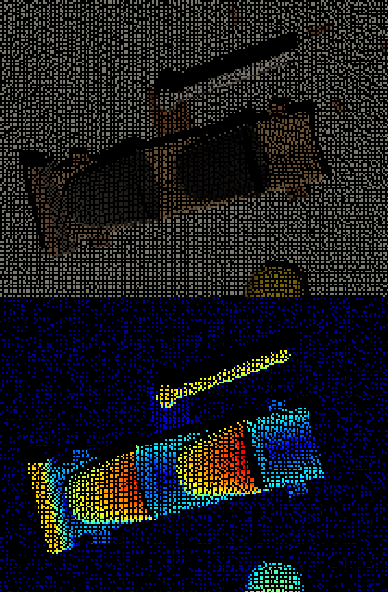

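```bash
cat > fit2.py <<'E'
from h import *
from scipy.optimize import least_squares
import sys
A=np.radians(14); ax=np.array([-np.cos(A),0,np.sin(A)])  # to mouth
prof=np.array([[0,21],[12,29],[12+1e-6,29],[85,42]])/1000
def pot(t,foot):
    d=t-foot; a=d@ax; rad=np.linalg.norm(d-a[:,None]*ax,axis=1)
    rr=np.interp(a,[0,.012,.085],[.021,.029,.042]); e=abs(rad-rr)*.98
    over=np.maximum(np.maximum(-a,a-.085),0); return np.hypot(e,over)
def frame(p,q):
    c,s=np.cos(p[2]),np.sin(p[2]); d=q[:,:2]-p[:2]; return np.c_[d@np.array([[c,-s],[s,c]]),q[:,2]-p[3]]
def dist(p,q):
    t=frame(p,q); x,y,z=t.T
    v=np.hypot((z-np.where(x>.022,.008,.0145)-abs(y))*.707,np.maximum(abs(y)-.034,0)+np.maximum(abs(x)-.15,0))
    st=np.hypot((x-.135-(z-.046)*np.tan(A))*np.cos(A),np.maximum(abs(y)-.05,0)+np.maximum(z-.092,0))
    pb=pot(t,np.array([p[4],p[6],.046])); pf=pot(t,np.array([p[5],p[7],.0525]))
    return np.minimum.reduce([v,st,pb,pf])
def res(p,q): return np.minimum(dist(p,q),.012)
def fit(q,p0):
    best=None
    for dy in(-.008,0,.008):
        o=least_squares(res,np.array(p0)+[dy,0,0,0,0,0,0,0],args=(q,),loss='cauchy',f_scale=.0025,diff_step=1e-3)
        if best is None or o.cost<best.cost: best=o
    return best
if __name__=='__main__':
  qs=[]
  for n in('top0','scene0'):
    P=np.load(n+'.npy').reshape(-1,3); P=P[np.isfinite(P).all(1)]
    t=frame([.548,-.022,np.radians(103.5),0],P)
    P=P[(abs(t[:,1])<.062)&(t[:,0]>-.16)&(t[:,0]<.165)&(P[:,2]>.012)]; qs.append(P)
  for q in qs+[np.vstack(qs)]:
    o=fit(q,[.548,-.022,np.radians(103.5),0,.13,.02,0,0]); p=o.x; print(len(q),p[:2].round(4),np.degrees(p[2]).round(2),p[3:].round(4),o.cost,np.median(dist(p,q)))
  np.save('p.npy',p)
  for n in('top0','scene0'):
    P=np.load(n+'.npy').reshape(-1,3); P=P[np.isfinite(P).all(1)]; T=frame(p,P)
    k=T[(T[:,1]<-.06)&(T[:,1]>-.16)&(abs(T[:,0])<.2)&(T[:,2]>.07)&(T[:,2]<.11)]
    print('keeper x',np.percentile(k[:,0],[1,50,99]),'y',np.percentile(k[:,1],[1,50,99]),'z',np.percentile(k[:,2],[1,50,99]),np.polyfit(k[:,0],k[:,1],1))
E
python3 fit2.py
```

```text
2402 [ 0.5473 -0.0134] 103.9 [-0.0002  0.1188 -0.0024 -0.0007 -0.0005] 0.005200179382203758 0.001508369087335136
2198 [ 0.551  -0.0124] 102.58 [ 0.0042  0.112  -0.0094  0.0042  0.0019] 0.00731355148886087 0.00239922205502585
4600 [ 0.5469 -0.0136] 103.98 [ 0.0014  0.1167 -0.0044 -0.0021 -0.0018] 0.013275436531883024 0.002027747161232998
keeper x [-0.1439906  -0.06959927  0.00197469] y [-0.10325354 -0.09137689 -0.07551553] z [0.07047887 0.07737671 0.08524115] [ 0.0948882  -0.08454967]
keeper x [-0.14817942 -0.06957472 -0.00017501] y [-0.10355775 -0.09226434 -0.07618662] z [0.07192791 0.07904829 0.08623233] [ 0.09925368 -0.08440092]
```

```bash
cat > plan.py <<'E'
from h import *
from scipy.spatial.transform import Rotation as Ro
O=np.array([.5473,-.0134]); YAW=np.radians(103.9)
ex=np.array([np.cos(YAW),np.sin(YAW),0]); ey=np.array([-np.sin(YAW),np.cos(YAW),0]); ez=np.array([0,0,1.])
def w(x,y,z): return np.r_[O,0]+x*ex+y*ey+z*ez
def t(p): d=np.asarray(p)-np.r_[O,0]; return np.array([d@ex,d@ey,d[2]])
# tool down, jaw along trough y; 2 choices
def goal(sg):
    X=-ez; Y=sg*ey; return Ro.from_matrix(np.c_[X,Y,np.cross(X,Y)])
def cur():
    s=r.get_state(); return s,Ro.from_euler('xyz',s['eef_rot'],degrees=True)
def rel(x,y,z,sg):
    s,R=cur(); return R.inv().apply(w(x,y,z)-s['position']).round(4),(R.inv()*goal(sg)).as_rotvec().round(4)
def show():
    s,R=cur(); print('t',round(s['time'],2),'trough',t(s['position']).round(4),'F',(np.array([ex,ey,ez])@s['ft_force']).round(1),'w',round(s['grip_width'],4),'q',s['joint_positions'].round(1),'\ntool axes in trough\n',(np.array([ex,ey,ez])@R.as_matrix()).round(3))
E
python3 -c "
from plan import *
show()
for sg in(1,-1): print(rel(-.14,0,.2,sg),rel(-.14,0,.058,sg))"
```

```text
t 0.1 trough [-0.489   0.3863  0.23  ] F [-0.5  0.2 -0. ] w 0.0856 q [57.9 22.   2.5 91.6 -1.  66.5 -2.9] 
tool axes in trough
 [[ 0.002 -0.976 -0.218]
 [ 0.001 -0.218  0.976]
 [-1.    -0.002  0.   ]]
(array([ 0.0306, -0.2561, -0.4532]), array([1.791e+00, 2.300e-03, 1.600e-03])) (array([ 0.1726, -0.2557, -0.4532]), array([1.791e+00, 2.300e-03, 1.600e-03]))
(array([ 0.0306, -0.2561, -0.4532]), array([-1.3506, -0.0015,  0.0022])) (array([ 0.1726, -0.2557, -0.4532]), array([-1.3506, -0.0015,  0.0022]))
```

{"fn": "drive_tool", "kwargs": {"steps": [[[-0.1,0,0],[0.002,-0.018,-0.032],-0.4],[[-0.2,0,0],[0.005,-0.038,-0.068],-0.4],[[-0.32,0,0],[0.01,-0.06,-0.106],-0.4],[[-0.44,0,0],[0.012,-0.08,-0.142],-0.4],[[-0.56,0,0],[0.014,-0.1,-0.178],-0.4],[[-0.68,0,0],[0.016,-0.12,-0.213],-0.4],[[-0.8,0,0],[0.02,-0.141,-0.25],-0.4],[[-0.92,0,0],[0.025,-0.162,-0.287],-0.4],[[-1.04,0,0],[0.03,-0.182,-0.322],-0.4],[[-1.15,0,0],[0.03,-0.2,-0.355],-0.4]]}}

```text
time: 1.1
position: [0.518, -0.2409, 0.1991]
eef_rot: [-137.8, 89.7, 134.9]
ft_force: [0.9, -0.4, 0.8]
grip_width: 0.0599
```

```bash
python3 -c "
from plan import *
show()
print(rel(-.135,0,.2,-1))"
```

```text
t 1.1 trough [-0.2138  0.0831  0.1991] F [-0.6 -0.8  0.8] w 0.0599 q [ 37.1  16.7 -19.  103.4   6.   61.1  18.7] 
tool axes in trough
 [[ 0.004 -0.194 -0.981]
 [ 0.002 -0.981  0.194]
 [-1.    -0.003 -0.004]]
(array([-0.0007,  0.0663, -0.0934]), array([-0.1949, -0.0039,  0.0029]))
```

{"fn": "drive_tool", "kwargs": {"steps": [[[-0.06,0,0],[0,0.014,-0.02],-0.42],[[-0.13,0,0],[0,0.034,-0.048],-0.42],[[-0.19,0,0],[0,0.054,-0.076],-0.42],[[-0.195,-0.004,0.003],[0,0.064,-0.09],-0.42],[[-0.195,-0.004,0.003],[0,0.0665,-0.0935],-0.42],[[-0.195,-0.004,0.003],[0,0.0665,-0.0935],-0.42]]}}

```text
time: 1.7
position: [0.5794, -0.1451, 0.1989]
eef_rot: [-59.5, 89.9, -135.7]
ft_force: [-0.3, -0.3, 0.5]
grip_width: 0.0607
```

```bash
python3 -c "
from plan import *
show()
print(rel(-.135,0,.058,-1))
snap('top','top1')
s=snap('scene','sc1')
fr=s['frame'][120:280,270:430]; cv2.imwrite('pics/sc1z.png',cv2.resize(cv2.cvtColor(fr,cv2.COLOR_RGB2BGR),None,fx=3.7,fy=3.7,interpolation=cv2.INTER_CUBIC))
"
```

```text
t 1.7 trough [-0.1355  0.0004  0.1989] F [-0.2  0.4  0.5] w 0.0607 q [ 29.3  19.9 -23.2  99.8   8.8  62.1  17. ] 
tool axes in trough
 [[-0.001 -0.001 -1.   ]
 [ 0.001 -1.     0.001]
 [-1.    -0.001  0.001]]
(array([ 0.1409,  0.0006, -0.0006]), array([-0.0007,  0.0007,  0.0013]))
```

View pics/sc1z.png

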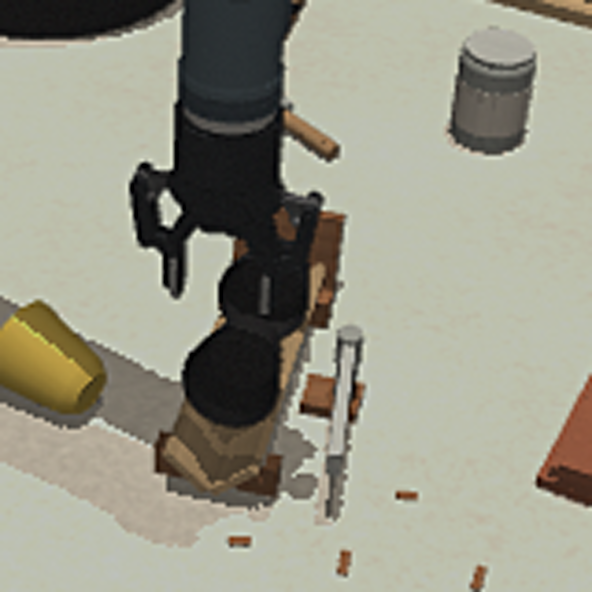

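The view shows the open gripper centred ahead of the trough, with the fingers astride the V. The keeper is still lying at about (340,430), and the pots are untouched. I'm descending.

{"fn": "drive_tool", "kwargs": {"steps": [[[0,0,0],[0.02,0,0],-0.42],[[0,0,0],[0.05,0,0],-0.42],[[0,0,0],[0.08,0,0],-0.42],[[0,0,0],[0.11,0,0],-0.42],[[0,0,0],[0.13,0,0],-0.42],[[0,0,0],[0.139,0,0],-0.42],[[0,0,0],[0.14,0,0],-0.42]]}}

```text
time: 2.5
position: [0.5768, -0.1492, 0.0576]
eef_rot: [-78.0, 89.7, -154.4]
ft_force: [-0.1, -0.8, -0.2]
grip_width: 0.0608
```

{"fn": "drive_tool", "kwargs": {"steps": [[[0,0,0],[0,0,-0.01],-0.42],[[0,0,0],[0,0,-0.02],-0.42],[[0,0,0],[0,0,-0.025],-0.42],[[0,0,0],[0,0,-0.03],-0.42],[[0,0,0],[0,0,-0.035],-0.42],[[0,0,0],[0,0,-0.04],-0.42]]}}

```text
time: 3.1
position: [0.5676, -0.1098, 0.0579]
eef_rot: [-72.5, 89.7, -149.0]
ft_force: [-0.7, -0.3, -0.1]
grip_width: 0.0603
```

```bash
python3 -c "
from plan import *
show()
s=snap('scene','sc2')
fr=s['frame'][120:280,270:430]; cv2.imwrite('pics/sc2z.png',cv2.resize(cv2.cvtColor(fr,cv2.COLOR_RGB2BGR),None,fx=3.7,fy=3.7,interpolation=cv2.INTER_CUBIC))
"
```

```text
t 3.1 trough [-0.0985  0.0035  0.0579] F [-0.2  0.7 -0.1] w 0.0603 q [ 24.5  28.4 -21.4 107.6  14.   46.8   9.3] 
tool axes in trough
 [[-0.001 -0.006 -1.   ]
 [ 0.004 -1.     0.006]
 [-1.    -0.004  0.001]]
```

View pics/sc2z.png

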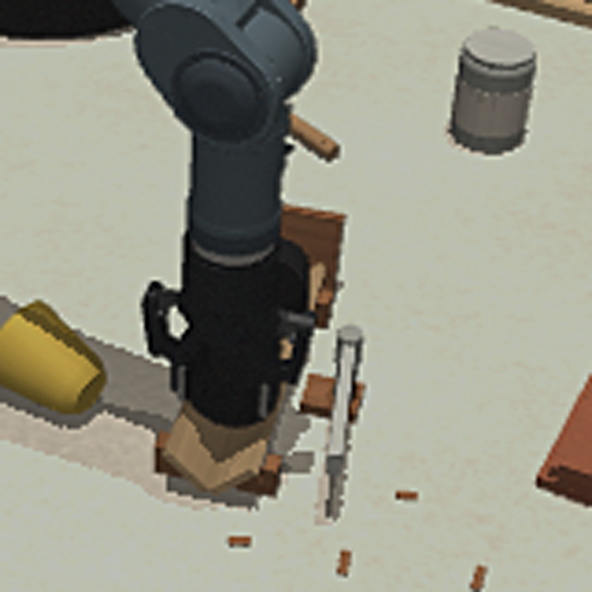

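Both fingers sit at the rim's sides, roughly at (178,380) and (265,400). Next I'll correct the 3.5 mm lateral drift and push slowly.

{"fn": "drive_tool", "kwargs": {"steps": [[[0,0,0],[0,0.0035,0.004],-0.42],[[0,0,0],[0,0.0035,0.002],-0.42],[[0,0,0],[0,0.0035,-0.003],-0.42],[[0,0,0],[0,0.0035,-0.007],-0.42],[[0,0,0],[0,0.0035,-0.011],-0.42],[[0,0,0],[0,0.0035,-0.015],-0.42],[[0,0,0],[0,0.0035,-0.019],-0.42],[[0,0,0],[0,0.0035,-0.023],-0.42]]}}

```text
time: 3.95
position: [0.5656, -0.0854, 0.0579]
eef_rot: [-75.2, 89.8, -151.6]
ft_force: [1.1, -1.4, 0.2]
grip_width: 0.0606
```

```bash
cat > look.py <<'E'
from plan import *
import sys
n=sys.argv[1]; show()
s=snap('scene',n)
fr=s['frame'][120:280,270:430]; a=cv2.resize(cv2.cvtColor(fr,cv2.COLOR_RGB2BGR),None,fx=3.7,fy=3.7,interpolation=cv2.INTER_CUBIC); cv2.imwrite(f'pics/{n}z.png',a)
s2=snap('top',n+'t'); fr=s2['frame'][110:215,265:395]; cv2.imwrite(f'pics/{n}tz.png',cv2.resize(np.clip(cv2.cvtColor(fr,cv2.COLOR_RGB2BGR).astype(int)*2,0,255).astype(np.uint8),None,fx=5,fy=5,interpolation=cv2.INTER_CUBIC))
E
python3 look.py sc3
```

```text
t 3.95 trough [-0.0742 -0.0005  0.0579] F [-1.6 -0.8  0.2] w 0.0606 q [ 22.6  27.9 -21.9 108.4  14.1  46.5   6.8] 
tool axes in trough
 [[-0.001 -0.005 -1.   ]
 [ 0.004 -1.     0.005]
 [-1.    -0.004  0.001]]
```

View pics/sc3z.png

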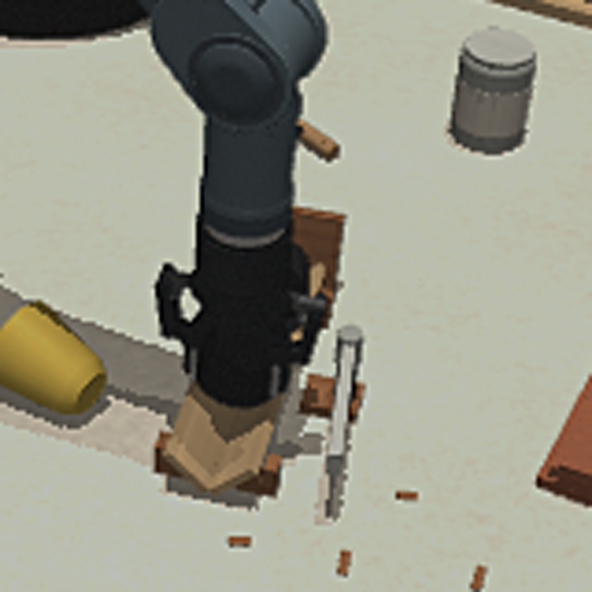

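View pics/sc3tz.png

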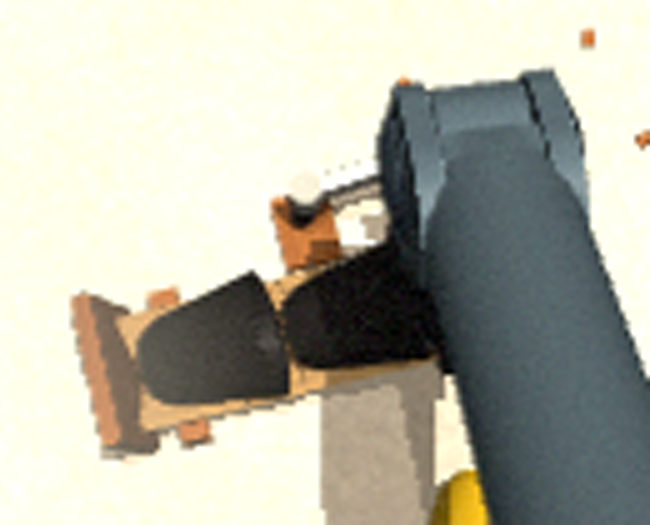

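The scene view shows the rim still square against both fingers. In the top view the front pot's foot at (287,310) is about to enter the back pot's mouth at (285,345). I'll keep pushing.

{"fn": "drive_tool", "kwargs": {"steps": [[[0,0,0],[0,0,-0.005],-0.42],[[0,0,0],[0,0,-0.01],-0.42],[[0,0,0],[0,0,-0.015],-0.42],[[0,0,0],[0,0,-0.02],-0.42],[[0,0,0],[0,0,-0.025],-0.42],[[0,0,0],[0,0,-0.03],-0.42],[[0,0,0],[0,0,-0.035],-0.42],[[0,0,0],[0,0,-0.04],-0.42]]}}

```text
time: 4.85
position: [0.5565, -0.0484, 0.0586]
eef_rot: [-44.1, 89.7, -120.6]
ft_force: [-0.4, -7.5, 4.1]
grip_width: 0.0605
```

```bash
python3 look.py sc4
```

```text
t 4.85 trough [-0.0362 -0.0005  0.0586] F [-7.2  2.2  4.1] w 0.0605 q [ 19.5  26.7 -22.5 110.3  14.3  45.9   2.7] 
tool axes in trough
 [[-0.004 -0.006 -1.   ]
 [ 0.004 -1.     0.006]
 [-1.    -0.004  0.004]]
```

View pics/sc4z.png

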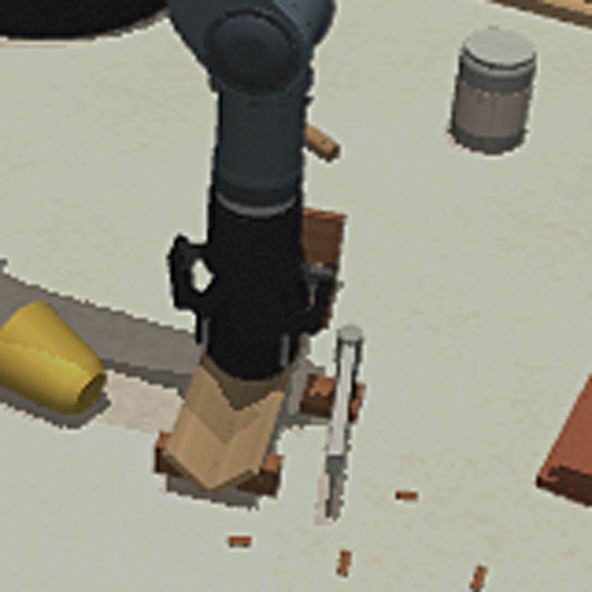

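View pics/sc4tz.png

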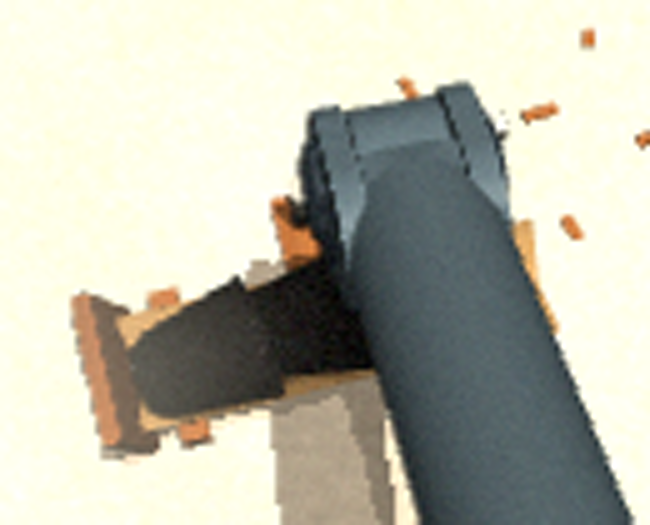

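The front pot is entering. The push force has risen to 7 N and the back pot has slid a few mm towards the stop. I'll continue in smaller steps.

{"fn": "drive_tool", "kwargs": {"steps": [[[0,0,0],[0,0,-0.004],-0.42],[[0,0,0],[0,0,-0.008],-0.42],[[0,0,0],[0,0,-0.012],-0.42],[[0,0,0],[0,0,-0.016],-0.42],[[0,0,0],[0,0,-0.02],-0.42]]}}

```text
time: 5.45
position: [0.5513, -0.0271, 0.0584]
eef_rot: [-58.9, 89.7, -135.2]
ft_force: [-0.6, -3.7, 3.1]
grip_width: 0.0607
```

```bash
python3 look.py sc5
```

```text
t 5.45 trough [-0.0142 -0.0006  0.0584] F [-3.4  1.5  3.1] w 0.0607 q [ 17.9  26.2 -23.  111.1  14.2  45.6   0.6] 
tool axes in trough
 [[-0.003 -0.004 -1.   ]
 [ 0.005 -1.     0.004]
 [-1.    -0.005  0.003]]
```

View pics/sc5z.png

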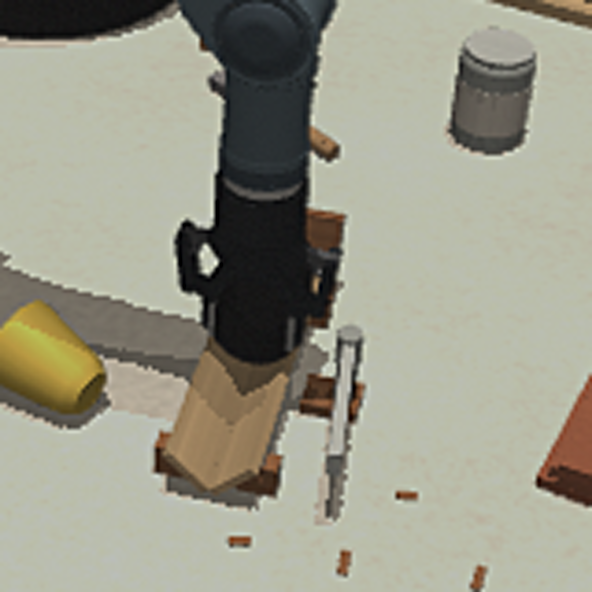

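View pics/sc5tz.png

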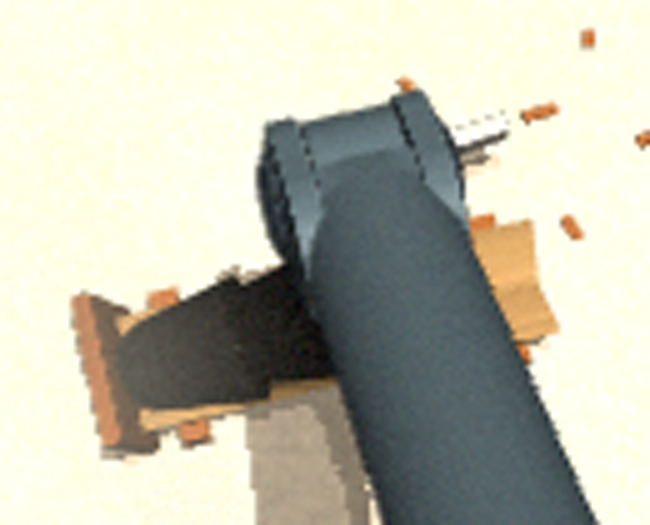

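{"fn": "drive_tool", "kwargs": {"steps": [[[0,0,0],[0,0,-0.004],-0.42],[[0,0,0],[0,0,-0.008],-0.42],[[0,0,0],[0,0,-0.012],-0.42],[[0,0,0],[0,0,-0.014],-0.42]]}}

```text
time: 5.95
position: [0.5474, -0.012, 0.0583]
eef_rot: [-72.2, 89.7, -148.4]
ft_force: [-0.6, -3.5, 1.9]
grip_width: 0.0609
```

```bash
python3 look.py sc6
```

```text
t 5.95 trough [ 0.0013 -0.0005  0.0583] F [-3.3  1.5  1.9] w 0.0609 q [ 16.7  25.9 -23.3 111.7  14.2  45.5  -0.9] 
tool axes in trough
 [[-0.002 -0.002 -1.   ]
 [ 0.005 -1.     0.002]
 [-1.    -0.005  0.002]]
```

View pics/sc6tz.png

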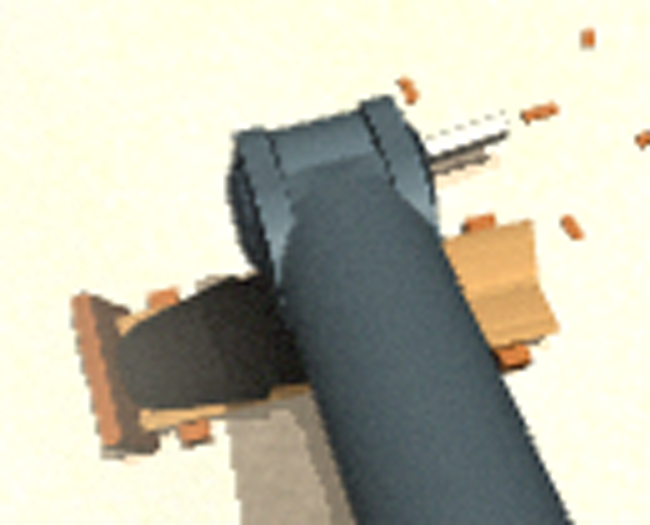

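{"fn": "drive_tool", "kwargs": {"steps": [[[0,0,0],[0,0,-0.003],-0.42],[[0,0,0],[0,0,-0.005],-0.42],[[0,0,0],[0,0,-0.006],-0.42]]}}

```text
time: 6.35
position: [0.5458, -0.006, 0.0582]
eef_rot: [-74.8, 89.7, -151.0]
ft_force: [-0.7, -4.5, 1.9]
grip_width: 0.0607
```

{"fn": "drive_tool", "kwargs": {"steps": [[[0,0,0],[0,0,-0.002],-0.42],[[0,0,0],[0,0,-0.003],-0.42]]}}

```text
time: 6.55
position: [0.5455, -0.0042, 0.0583]
eef_rot: [-59.7, 89.7, -135.9]
ft_force: [-0.9, -5.1, 1.6]
grip_width: 0.0608
```

```bash
python3 look.py sc7
```

```text
t 6.55 trough [ 0.0094 -0.0005  0.0583] F [-4.7  2.1  1.6] w 0.0608 q [ 15.9  25.7 -23.4 112.   14.3  45.3  -1.9] 
tool axes in trough
 [[-0.003 -0.002 -1.   ]
 [ 0.005 -1.     0.002]
 [-1.    -0.005  0.003]]
```

View pics/sc7tz.png

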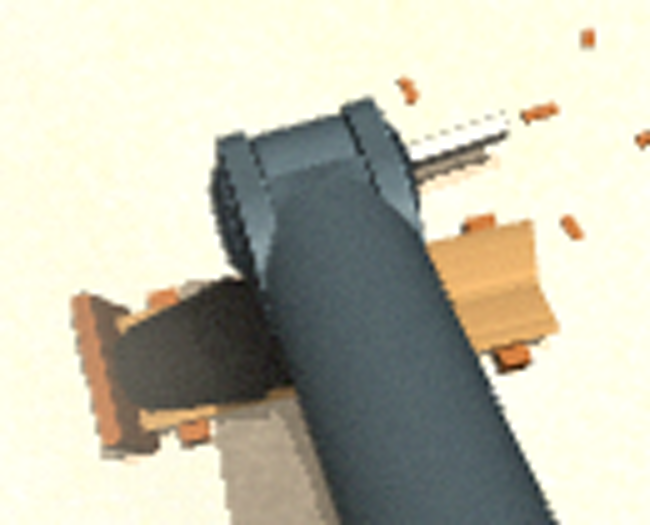

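View pics/sc7z.png

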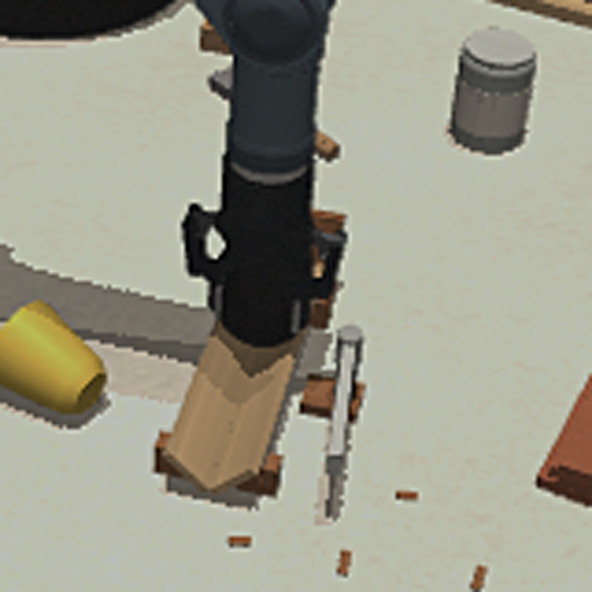

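{"fn": "drive_tool", "kwargs": {"steps": [[[0,0,0],[0,0,-0.003],-0.42],[[0,0,0],[0,0,-0.005],-0.42]]}}

```text
time: 6.85
position: [0.5453, -0.0038, 0.0584]
eef_rot: [-29.2, 89.4, -105.5]
ft_force: [0.4, -11.0, 1.7]
grip_width: 0.0608
```

{"fn": "drive_tool", "kwargs": {"steps": [[[0,0,0],[0,0,-0.003],-0.42],[[0,0,0],[0,0,-0.005],-0.42]]}}

```text
time: 7.05
position: [0.5451, -0.0038, 0.0585]
eef_rot: [-17.0, 89.1, -93.5]
ft_force: [1.9, -12.6, 0.3]
grip_width: 0.0609
```

```bash
python3 look.py sc8
```

```text
t 7.05 trough [ 0.0098 -0.0002  0.0585] F [-12.7   1.2   0.3] w 0.0609 q [ 15.2  25.5 -23.1 112.2  15.   45.2  -3. ] 
tool axes in trough
 [[-0.014 -0.006 -1.   ]
 [ 0.004 -1.     0.006]
 [-1.    -0.004  0.014]]
```

View pics/sc8tz.png

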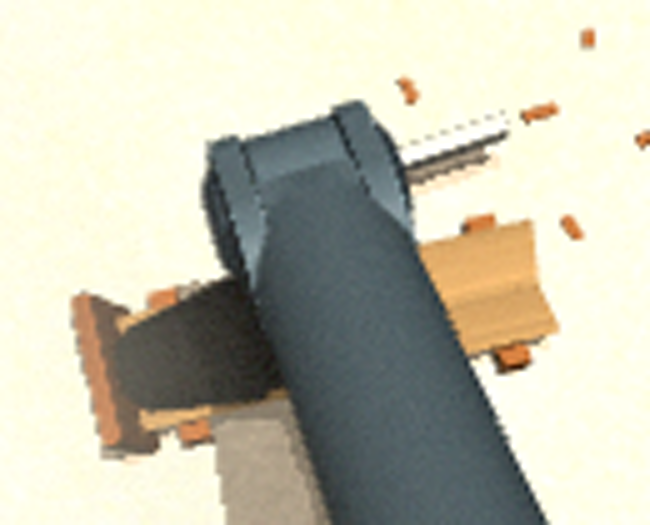

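The pot stopped hard at TCP x≈10 mm (predicted about 6 mm) and the force jumped to 12.7 N, so it is bottomed out. I'll back off, go up and look.

{"fn": "drive_tool", "kwargs": {"steps": [[[0,0,0],[0,0,0.005],-0.42],[[0,0.0,0],[0,0,0.015],-0.42],[[0,0.0,0],[0,0,0.04],-0.42],[[0,0,0],[0,0,0.08],-0.42],[[0,0,0],[-0.03,0,0.1],-0.42],[[0,0,0],[-0.075,0,0.11],-0.42],[[0,0,0],[-0.12,0,0.13],1],[[0,0,0],[-0.14,0,0.15],1],[[0,0,0],[-0.14,-0.01,0.16],1]]}}

```text
time: 8.05
position: [0.5779, -0.1606, 0.2059]
eef_rot: [20.7, 88.9, -55.8]
ft_force: [0.5, -0.4, -0.2]
grip_width: 0.0171
```

```bash
python3 look.py sc9
```

```text
t 8.05 trough [-0.1502  0.0056  0.2059] F [-0.5 -0.4 -0.2] w 0.0171 q [ 29.8  19.1 -22.4  99.9   9.1  61.9  17.9] 
tool axes in trough
 [[-0.018 -0.006 -1.   ]
 [-0.007 -1.     0.006]
 [-1.     0.007  0.018]]
```

View pics/sc9tz.png

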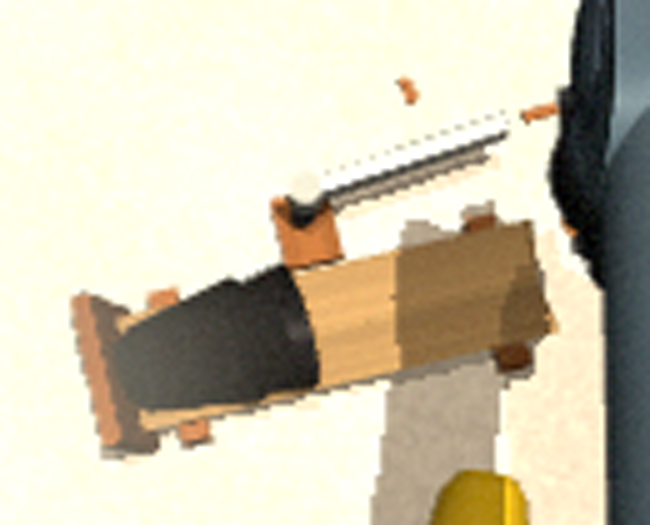

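View pics/sc9z.png

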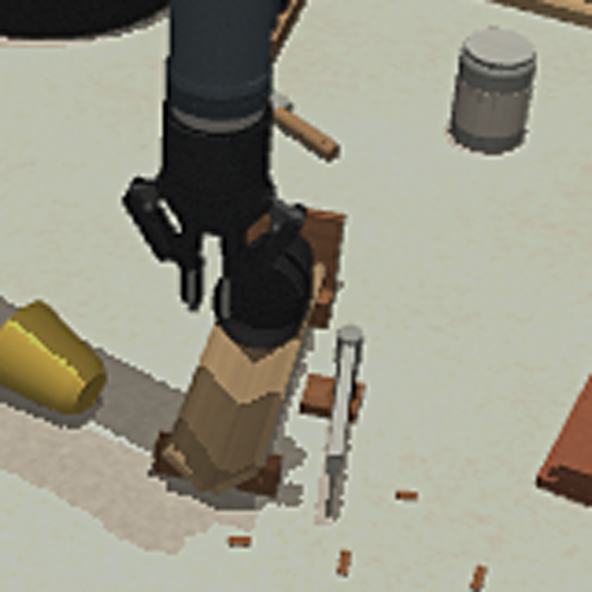

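The pots look nested. In the top view the back rim is at about (255,340) and the front rim at (305,330), both square to the trough. I'll measure the gap by fitting both pots.

```bash
cat > fit3.py <<'E'
from fit2 import *
import sys
p0=np.array([.5473,-.0134,np.radians(103.9),0])
P=cloud(pickle.load(open(sys.argv[1],'rb'))).reshape(-1,3); P=P[np.isfinite(P).all(1)]; T=frame(p0,P)
T=T[(abs(T[:,1])<.048)&(T[:,0]>-.03)&(T[:,0]<.125)&(T[:,2]>.058)&(T[:,2]<.13)]
def potg(t,f,th,ps):
    a=np.array([-np.cos(th)*np.cos(ps),np.sin(ps),np.sin(th)]); d=t-f; h=d@a; rad=np.linalg.norm(d-h[:,None]*a,axis=1)
    e=abs(rad-np.interp(h,[0,.012,.085],[.021,.029,.042])); return np.hypot(e,np.maximum(np.maximum(-h,h-.085),0)),a
def res(v): return np.minimum(np.minimum(potg(T,v[:3],v[3],v[4])[0],potg(T,v[5:8],v[8],v[9])[0]),.01)
best=None
for g in(.026,.034,.042,.055):
  o=least_squares(res,[.135,0,.046,.244,0,.135-g,0,.054,.244,0],loss='cauchy',f_scale=.002,diff_step=1e-3)
  if best is None or o.cost<best.cost: best=o
v=best.x; print(len(T),v.round(4),best.cost,np.median(res(v)))
a=potg(T,v[:3],v[3],v[4])[1]; b=potg(T,v[5:8],v[8],v[9])[1]; d=v[5:8]-v[:3]
print('sep along',d@a,'lat',np.linalg.norm(d-(d@a)*a),'ang',np.arccos(a@b))
# height profile along the top
for lo in np.arange(-.02,.12,.005):
    m=(T[:,0]>=lo)&(T[:,0]<lo+.005)&(abs(T[:,1])<.02)
    if m.sum(): print(round(lo,3),T[m,2].max().round(4),end='; ')
E
python3 fit3.py sc9t.pkl
```

```text
704 [ 0.1313 -0.0011  0.0458  0.2663  0.0043  0.0953 -0.0022  0.0538  0.2508
  0.0249] 0.0006522349908512976 0.0011303859984483772
sep along 0.03688427927747912 lat 0.002124727731125873 ang 0.024957091587029846
0.025 0.1171; 0.03 0.1136; 0.035 0.1097; 0.04 0.1103; 0.045 0.1067; 0.05 0.1085; 0.055 0.1047; 0.06 0.111; 0.065 0.107; 0.07 0.1055; 0.075 0.103; 0.08 0.1014; 0.085 0.0988; 0.09 0.0985; 0.095 0.0929; 0.1 0.0914; 0.105 0.0902; 0.11 0.0896; 0.115 0.0855;
```

The nesting fit passes: 37 mm separation, 2 mm off-axis and 0.025 rad. Now I'll plan the keeper sweep.

```bash
python3 - <<'E'
from plan import *
show()
s,R=cur()
print('pre',rel(-.105,-.13,.2,-1))
for th in(1.8,1.665,1.5,1.3,1.1,.9,.7,.5,.3,.15,.05,0):
    u=np.array([np.cos(th),np.sin(th)]); d=.006+.011*abs(u[0])+.0145*abs(u[1])
    print(th,(np.array([-.006,-.085])+.1*np.array([-np.sin(th),np.cos(th)])-d*u).round(4))
E
```

```text
t 8.15 trough [-0.15    0.0118  0.2004] F [-0.6  0.3 -0.6] w 0.0024 q [ 29.8  19.2 -22.2 100.4   9.1  62.   17.8] 
tool axes in trough
 [[-0.014 -0.01  -1.   ]
 [ 0.005 -1.     0.01 ]
 [-1.    -0.005  0.015]]
pre (array([-0.001 ,  0.1413, -0.0464]), array([-0.01  ,  0.0145,  0.0052]))
1.8 [-0.0982 -0.1297]
1.665 [-0.1035 -0.1158]
1.5 [-0.1073 -0.0991]
1.3 [-0.1085 -0.0803]
1.1 [-0.106 -0.061]
0.9 [-0.0994 -0.0418]
0.7 [-0.0886 -0.0238]
0.5 [-0.0738 -0.0081]
0.3 [-0.0554  0.0044]
0.15 [-0.0398  0.011 ]
0.05 [-0.0287  0.014 ]
0 [-0.023  0.015]
```

{"fn": "drive_tool", "kwargs": {"steps": [[[0,0,0],[0,0.03,-0.01],1],[[-0.01,0.0145,0.005],[0,0.07,-0.022],1],[[-0.01,0.0145,0.005],[0,0.11,-0.035],1],[[-0.01,0.0145,0.005],[0,0.14,-0.045],1],[[-0.01,0.0145,0.005],[0,0.1465,-0.0465],1],[[-0.01,0.0145,0.005],[0,0.1465,-0.0465],1],[[-0.01,0.0145,0.005],[0,0.1465,-0.0465],1]]}}

```text
time: 8.85
position: [0.7019, -0.083, 0.197]
eef_rot: [-101.2, 89.8, -177.3]
ft_force: [-0.9, 0.1, 0.1]
grip_width: 0.0001
```

```bash
python3 -c "
from plan import *
show()
print(rel(-.104,-.135,.058,-1))"
```

```text
t 8.85 trough [-0.1047 -0.1333  0.197 ] F [0.4 0.8 0.1] w 0.0001 q [ 19.3  31.7 -22.6  83.3  12.6  67.7   8.8] 
tool axes in trough
 [[ 0.001  0.    -1.   ]
 [ 0.004 -1.    -0.   ]
 [-1.    -0.004 -0.001]]
(array([ 0.139 ,  0.0023, -0.0006]), array([ 0.0001, -0.0008,  0.0042]))
```

{"fn": "drive_tool", "kwargs": {"steps": [[[0,0,0],[0.02,0.002,0],1],[[0,0,0.004],[0.05,0.003,0],1],[[0,0,0.004],[0.08,0.003,0],1],[[0,0,0.004],[0.11,0.003,0],1],[[0,0,0.004],[0.13,0.003,0],1],[[0,0,0.004],[0.138,0.003,0],1],[[0,0,0.004],[0.139,0.003,0],1]]}}

```text
time: 9.55
position: [0.7021, -0.0838, 0.0565]
eef_rot: [-107.1, 89.8, 176.7]
ft_force: [0.7, -0.3, 0.1]
grip_width: 0.0
```

```bash
python3 look.py k1; python3 -c "
from plan import *
for p in ((-.106,-.113),(-.1075,-.099),(-.1085,-.080),(-.106,-.061),(-.0994,-.042)): print(rel(*p,.058,-1))"
```

```text
t 9.55 trough [-0.1055 -0.1334  0.0565] F [-0.5 -0.6  0.1] w 0.0 q [ 18.1  40.  -20.6  88.2  16.   55.    6.4] 
tool axes in trough
 [[ 0.001 -0.002 -1.   ]
 [ 0.004 -1.     0.002]
 [-1.    -0.004 -0.001]]
(array([ 0.0011, -0.0229,  0.0005]), array([-0.0009, -0.0001, -0.0011]))
(array([ 0.0011, -0.0369,  0.002 ]), array([-0.0009, -0.0001, -0.0011]))
(array([ 0.001 , -0.0559,  0.003 ]), array([-0.0009, -0.0001, -0.0011]))
(array([ 0.001 , -0.0749,  0.0006]), array([-0.0009, -0.0001, -0.0011]))
(array([ 0.001 , -0.0939, -0.006 ]), array([-0.0009, -0.0001, -0.0011]))
```

View pics/k1z.png

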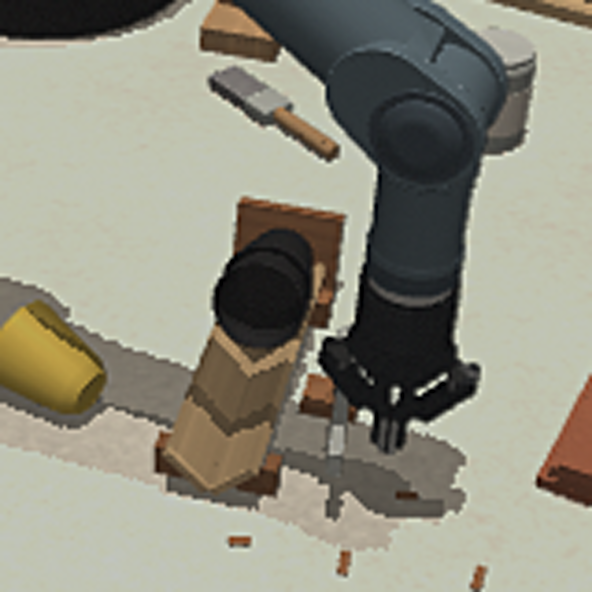

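The closed fingers at (390,440) are on the outer side of the bar at (338,440), and the pots are nested at (265,290). I'll start the sweep.

{"fn": "drive_tool", "kwargs": {"steps": [[[0,0,0],[0.001,-0.01,0],1],[[0,0,0],[0.001,-0.018,0.0],1],[[0,0,0],[0.001,-0.025,0.001],1],[[0,0,0],[0.001,-0.033,0.002],1],[[0,0,0],[0.001,-0.041,0.002],1],[[0,0,0],[0.001,-0.049,0.003],1],[[0,0,0],[0.001,-0.057,0.003],1],[[0,0,0],[0.001,-0.066,0.002],1],[[0,0,0],[0.001,-0.075,0.001],1],[[0,0,0],[0.001,-0.084,-0.003],1]]}}

```text
time: 10.65
position: [0.6215, -0.101, 0.0579]
eef_rot: [69.1, 89.9, -7.1]
ft_force: [1.2, -0.3, 0.0]
grip_width: 0.0001
```

```bash
python3 look.py k2; python3 -c "
from plan import *
for p in ((-.0994,-.0418),(-.0886,-.0238),(-.0738,-.0081),(-.0554,.0044),(-.0398,.011),(-.0287,.014),(-.023,.015)): print(rel(*p,.058,-1)[0])"
```

```text
t 10.65 trough [-0.1029 -0.051   0.0579] F [-0.6 -1.1  0. ] w 0.0001 q [ 22.4  32.8 -21.5 100.3  15.2  49.6   7.9] 
tool axes in trough
 [[-0.    -0.002 -1.   ]
 [-0.001 -1.     0.002]
 [-1.     0.001  0.   ]]
[-0.0004 -0.0079 -0.0025]
[-0.0004 -0.0259 -0.0133]
[-0.0004 -0.0416 -0.0281]
[-0.0003 -0.0541 -0.0465]
[-0.0003 -0.0607 -0.0621]
[-0.0003 -0.0637 -0.0732]
[-0.0003 -0.0647 -0.0789]
```

View pics/k2z.png

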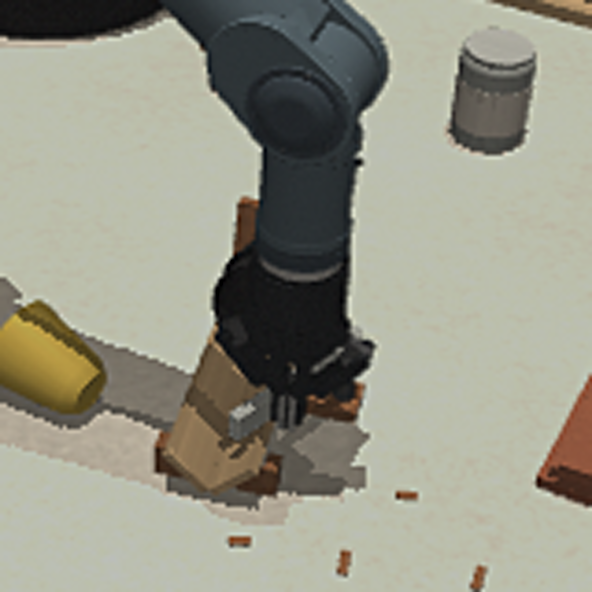

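The bar has swung with the fingers, and its tip is now over the trough at (245,415). I'll continue up to about 0.15 rad from shut.

{"fn": "drive_tool", "kwargs": {"steps": [[[0,0,0],[0,-0.008,-0.002],1],[[0,0,0],[0,-0.017,-0.007],1],[[0,0,0],[0,-0.026,-0.013],1],[[0,0,0],[0,-0.034,-0.02],1],[[0,0,0],[0,-0.042,-0.028],1],[[0,0,0],[0,-0.048,-0.037],1],[[0,0,0],[0,-0.054,-0.046],1],[[0,0,0],[0,-0.058,-0.054],1],[[0,0,0],[0,-0.061,-0.062],1]]}}

```text
time: 11.65
position: [0.5454, -0.0542, 0.0577]
eef_rot: [-97.3, 89.9, -173.4]
ft_force: [0.9, -0.2, -0.3]
grip_width: 0.0004
```

```bash
python3 look.py k3; python3 -c "
from plan import *
for p in ((-.0287,.014),(-.023,.015),(-.019,.015)): print(rel(*p,.058,-1))"
```

```text
t 11.65 trough [-0.0391  0.0117  0.0577] F [-0.4 -0.8 -0.3] w 0.0004 q [ 21.2  25.9 -23.3 111.7  14.1  45.2   3.8] 
tool axes in trough
 [[ 0.    -0.    -1.   ]
 [ 0.002 -1.     0.   ]
 [-1.    -0.002 -0.   ]]
(array([-0.0004, -0.002 , -0.0092]), array([ 0.0015, -0.0014,  0.0031]))
(array([-0.0004, -0.003 , -0.0149]), array([ 0.0015, -0.0014,  0.0031]))
(array([-0.0004, -0.003 , -0.0189]), array([ 0.0015, -0.0014,  0.0031]))
```

View pics/k3z.png

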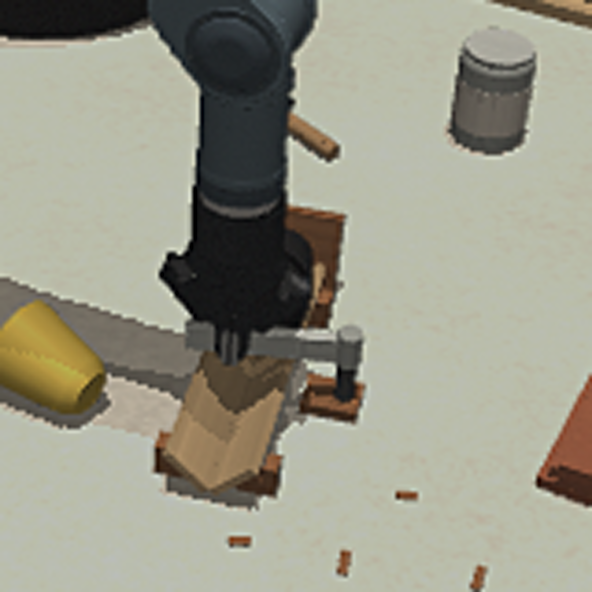

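The bar is nearly across, from its pivot at (350,340) to its tip at (200,335). I'll finish gently.

{"fn": "drive_tool", "kwargs": {"steps": [[[0,0,0],[0,-0.001,-0.005],1],[[0,0,0],[0,-0.002,-0.009],1],[[0,0,0],[0,-0.003,-0.012],1],[[0,0,0],[0,-0.003,-0.015],1],[[0,0,0],[0,-0.003,-0.015],1]]}}

```text
time: 12.25
position: [0.5386, -0.0409, 0.0576]
eef_rot: [-76.8, 89.8, -152.9]
ft_force: [2.1, -3.4, -0.7]
grip_width: -0.0001
```

```bash
python3 look.py k4
```

```text
t 12.25 trough [-0.0246  0.0151  0.0576] F [-3.8 -1.3 -0.7] w -0.0001 q [ 20.1  25.3 -23.6 112.8  14.2  44.9   2.3] 
tool axes in trough
 [[-0.001  0.    -1.   ]
 [ 0.003 -1.    -0.   ]
 [-1.    -0.003  0.001]]
```

View pics/k4z.png

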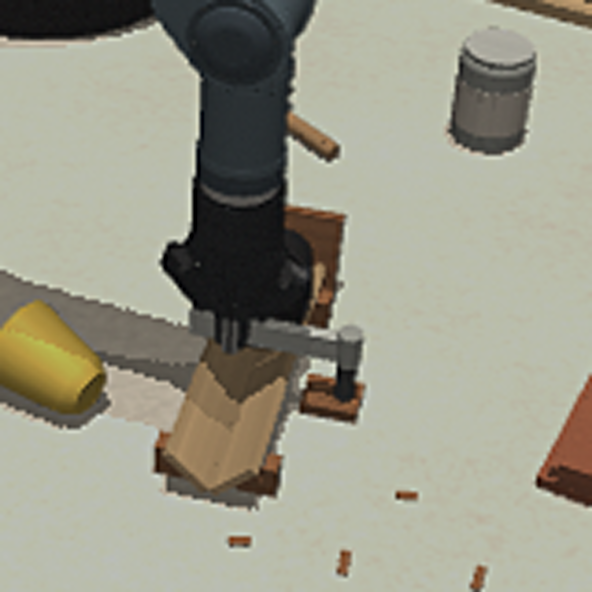

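{"fn": "drive_tool", "kwargs": {"steps": [[[0,0,0],[0,0,-0.004],1],[[0,0,0],[0,0,-0.006],1]]}}

```text
time: 12.55
position: [0.5385, -0.0408, 0.0577]
eef_rot: [-15.0, 89.6, -91.3]
ft_force: [5.1, -12.6, -3.0]
grip_width: 0.0
```

{"fn": "drive_tool", "kwargs": {"steps": [[[0,0,0],[0,0,0.01],1],[[0,0,0],[0,0,0.04],1],[[0,0,0],[0,0,0.08],1],[[0,0,0],[-0.03,0,0.11],1],[[0,0,0],[-0.075,0,0.13],1],[[0,0,0],[-0.12,0,0.15],1],[[0,0,0],[-0.14,0,0.19],1],[[0,0,0],[-0.14,0,0.23],1],[[0,0,0],[-0.14,0,0.25],1]]}}

```text
time: 13.45
position: [0.5983, -0.2866, 0.2009]
eef_rot: [-0.4, 89.5, -76.9]
ft_force: [0.2, -0.4, -1.1]
grip_width: 0.0001
```

```bash
python3 look.py k5; python3 fit3.py k5t.pkl; python3 - <<'E'
from fit2 import *
for f in('k5t','k5'):
    P=cloud(pickle.load(open(f+'.pkl','rb'))).reshape(-1,3); P=P[np.isfinite(P).all(1)]; T=frame([.5473,-.0134,np.radians(103.9),0],P)
    k=T[(T[:,1]<.06)&(T[:,1]>-.075)&(T[:,0]>-.04)&(T[:,0]<.012)&(T[:,2]>.06)&(T[:,2]<.085)]
    print(len(k),np.polyfit(k[:,1],k[:,0],1),k[:,1].min(),k[:,1].max(),k[:,0].mean())
E
```

```text
t 13.45 trough [-0.2775  0.0161  0.2009] F [-0.4 -0.1 -1.1] w 0.0001 q [ 37.2  26.2 -20.2  90.5  10.2  64.8  28.1] 
tool axes in trough
 [[-0.009 -0.007 -1.   ]
 [ 0.    -1.     0.007]
 [-1.    -0.     0.009]]
822 [ 0.1296 -0.0013  0.0476  0.2488  0.0068  0.0773  0.0003  0.0643  0.234
 -0.0055] 0.0013673220469665338 0.0015697597517440771
sep along 0.05483234224034076 lat 0.0035211463930998475 ang 0.019124350142071863
-0.015 0.0808; -0.01 0.0826; -0.005 0.0828; 0.025 0.1169; 0.03 0.1167; 0.035 0.1111; 0.04 0.1109; 0.045 0.1107; 0.05 0.1071; 0.055 0.1044; 0.06 0.1091; 0.065 0.1085; 0.07 0.1038; 0.075 0.1022; 0.08 0.1007; 0.085 0.0987; 0.09 0.0955; 0.095 0.0918; 0.1 0.091; 0.105 0.0893; 0.11 0.088; 0.115 0.0861; 163 [ 0.00851007 -0.00624722] -0.07386345294321604 0.05475427427279918 -0.0063244750392990766
199 [ 0.02403611 -0.01036642] -0.07450884221240656 0.02929714468270566 -0.011061497389127095
```

View pics/k5z.png

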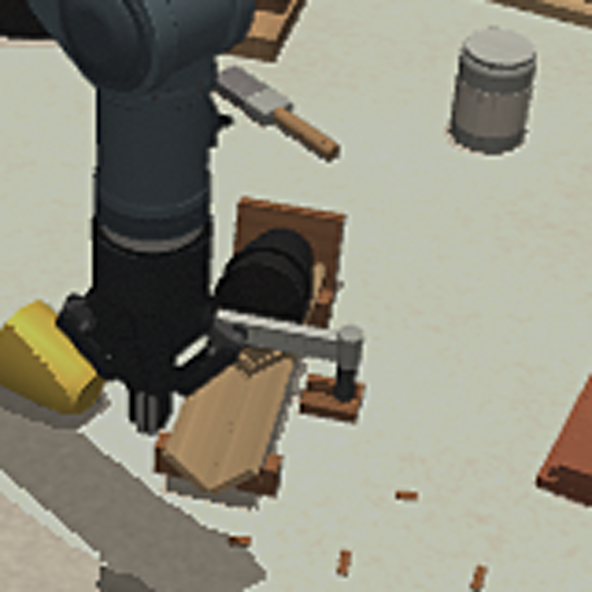

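View pics/k5tz.png

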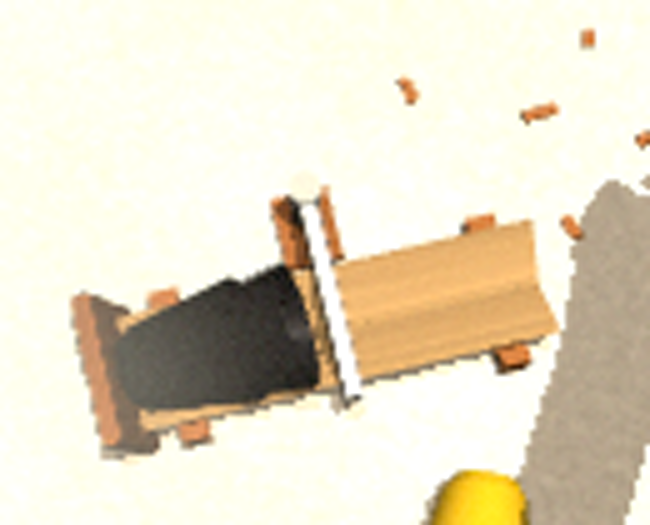

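The keeper measures about 0.01–0.02 rad from shut. The pot fit took in bar points this time, so I'll refit without them.

```bash
sed -i 's/T\[:,0\]>-.03)/T[:,0]>.013)/' fit3.py; python3 fit3.py k5t.pkl|head -2;python3 fit3.py sc9t.pkl|head -2; python3 -c "
from h import *
A=np.load('top0.npy');B=cloud(pickle.load(open('k5t.pkl','rb')))
for n,(u,v) in dict(sp=(450,150),tin=(180,158),br=(213,225)).items(): print(n,A[v,u].round(3),B[v,u].round(3))"
```

```text
701 [ 0.1294 -0.0012  0.0478  0.2531  0.0057  0.0996 -0.0005  0.0608  0.1468
 -0.0022] 0.0006207496492615613 0.0010747785526373302
704 [ 0.1313 -0.0011  0.0458  0.2663  0.0043  0.0953 -0.0022  0.0538  0.2508
  0.0249] 0.0006522349908512976 0.0011303859984483772
sp [ 0.634 -0.416  0.048] [ 0.492 -0.226  0.605]
tin [0.588 0.462 0.112] [0.589 0.464 0.106]
br [0.381 0.374 0.017] [0.381 0.374 0.014]
```

```bash
python3 - <<'E'
from h import *
a=pickle.load(open('sc9t.pkl','rb'))['frame'].astype(int);b=pickle.load(open('k5t.pkl','rb'))['frame'].astype(int)
d=abs(a-b).sum(2)[165:192,287:326]; print('changed',(d>60).sum(), np.argwhere(d>60).min(0) if (d>60).any() else '')
E
cat >> fit3.py <<'E'
print()
f=lambda v: np.minimum(np.minimum(potg(T,v[:3],v[3],v[4])[0],potg(T,v[:3]+v[5]*potg(T[:1],v[:3],v[3],v[4])[1]+np.array([0,v[6],v[7]]),v[3],v[4])[0]),.01)
for g in(.03,.036,.045):
  o=least_squares(f,[.135,0,.046,.244,0,g,0,0],loss='cauchy',f_scale=.002,diff_step=1e-3); print('parallel',o.x.round(4),o.cost)
E
python3 fit3.py k5t.pkl|grep -a par; python3 fit3.py sc9t.pkl|grep -a par
```

```text
changed 0 
parallel [ 1.297e-01 -1.300e-03  4.790e-02  2.435e-01  6.400e-03  3.880e-02
parallel [ 1.297e-01 -1.300e-03  4.780e-02  2.437e-01  6.300e-03  3.870e-02
parallel [ 1.297e-01 -1.300e-03  4.790e-02  2.435e-01  6.400e-03  3.870e-02
parallel [ 1.311e-01 -1.300e-03  4.600e-02  2.638e-01  7.600e-03  3.790e-02
parallel [ 1.311e-01 -1.300e-03  4.600e-02  2.639e-01  7.600e-03  3.790e-02
parallel [ 1.311e-01 -1.300e-03  4.600e-02  2.638e-01  7.600e-03  3.790e-02
```

```bash
python3 -c "
from plan import *
a=np.load('scene0.npy');b=cloud(pickle.load(open('k5.pkl','rb'))); print('spool',a[312,296].round(3),b[312,296].round(3))
show(); print(r.finish_job())"
```

```text
spool [ 0.63  -0.41   0.051] [ 0.628 -0.407  0.046]
t 13.55 trough [-0.2774  0.0173  0.1991] F [ 0.   1.  -0.1] w 0.0 q [ 37.2  26.3 -20.2  90.6  10.2  64.8  28. ] 
tool axes in trough
 [[-0.007 -0.009 -1.   ]
 [ 0.002 -1.     0.009]
 [-1.    -0.002  0.007]]
the job is handed in; nothing more can be done
None
```

I pushed the front pot foot first into the back one, with both fingers on the sides of its rim, until it stopped hard at about 12.7 N. I then swung the keeper shut with the closed fingers, backed the arm clear and handed the job in at about 13.6 s. No verdict was reported.

Last checks:
- **Nesting:** the feet are about 37–39 mm apart along the axis (nominal 34, allowed 28–43) and about 2 mm off axis. With the axes left free, the fit after the push gave 0.025 rad between them.
- **Back pot:** its foot is at x ≈ 130 mm, |y| ≈ 1 mm and z ≈ 48 mm, so it is lying in the trough by the stop.
- **Keeper:** the top and scene views put it about 0.01 and 0.02 rad from shut. It stopped hard when pushed, and the pots did not change in the top view while it was swung.
- **Bystanders:** the spot depth readings on the tin, brush and spool agree with the start to within a few mm.

Fits that disagreed:
- **Bar points included:** the first pot fit after the swing gave 55 mm, because points on the keeper bar were included.
- **Tilt left free:** the refit without the bar points gave the front pot a tilt about 0.1 rad flatter than the back one. Only a short strip of that pot is visible, so its tilt is poorly determined; the 37–39 mm figures come from the earlier fit and from fits with the axes held parallel.

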